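Push the slide box into the corner stop

TASK

Push the closed slide box along the bench into the inner corner of the L-shaped metal stop, until its back (hinge) side lies flush along the long arm and its left side is flush against the short arm. Only push it with the fingers: do not lift or tip it, and leave the other things where they are.

Things in the scene. Friction and masses are not known exactly. Their poses are not given: they have to be found in the camera images.
- slide_box: closed hinged slide box, 100 mm deep (x) by 86 wide (y) by 36 high, 0.1-0.25 kg, slides under 1-2 N. Origin: centre of its underside. x points from its front to its flat hinged back, y to its left, z up. Faces: back x=+50 mm, sides y=+/-43, front x=-46 with a lid lip 24 wide out to x=-50 at 22-28 mm height. Starts 60-135 mm in front of the long arm, right of the short arm, turned up to 0.3 rad to the stop
- box_corner (a point): the lower back left corner of the slide box, x = +50 mm, y = +43 mm, z = 0 in the box's frame; it comes to the inner corner of the stop
- stop: fixed L of dark metal bars 20 mm thick, 24 high (screw heads to 27). Origin: inner corner, on the bench; z up. Long arm runs 240 mm along its -y (to the right), inner face in the plane x=0, facing -x (the robot); short arm runs 110 mm along its -x (towards the robot), inner face in the plane y=0, facing -y. Turned up to 0.2 rad on the bench
- timer: small white bench timer, 62 x 62 x 23 mm, loose, to the right of the box; origin under its centre; leave it alone
- petri_dish: round covered clear dish, 64 mm across, 17 mm high, loose, near the bench's front edge, left of the box; origin under its centre; leave it alone
- cassette_a: tissue cassette with a wax block, 28 x 40 x 13 mm, loose, just behind the corner end of the long arm; origin under its centre; leave it alone
- cassette_b: tissue cassette with a wax block, 29 x 40 x 13 mm, loose, near the bench's front edge, farther left than the dish, in front of the microtome (the big fixed machine left of the stop, about x 0.43 to 0.98, y -0.05 to 0.38 m, 0.37 m tall: keep the arm clear of it); origin under its centre; leave it alone
- forceps: steel forceps lying flat, 13 x 126 x 8 mm, long side along its y, loose, just behind the middle of the long arm; origin under its centre; leave it alone

How it is judged:
By the outcome, as a careful person would: the job done as asked, in the order asked, and still so for the second after the job is handed in, with the robot touching nothing.
It also fails if it takes over 58 s, if anything falls off the work surface, if the arm or the gripper's body presses on something with over 40 N, if the wrist force passes 120 N, or if a joint passes its speed limit or range.

ROBOT

A 6-joint arm with a two-finger parallel gripper is mounted at the origin on a cart in front of the work surface, level with it; the furniture and walls round the work are solid. World frame = base frame: x ahead of the robot, y to its left, z up, the work surface at z = 0. Lengths are in mm, angles in rad, forces in N, time in s.
With the tool pointing down it reaches from about 250 to 775 mm from the base axis. Payload 8.9 kg.
Tool frame: the origin (TCP) lies at the very end of the fingers, on their centre line; the grasp point (between the pads) lies 19 mm behind it; x points along the fingers, y is the direction in which the jaws open and shut, and the axes are right-handed (so a half turn about x gives the same grasp; the last joint's range is limited). The gripper opens to 85 mm and grips with 20 to 120 N. Pads are 22 mm wide; open, the fingers measure 114 mm over their backs; the gripper's body (76 mm by 85 mm) begins 54 mm behind the grasp point. The pads swing forward as they close: fully open they stand 13 mm farther back than shut.
Start: joints at [1.048, 0.291, -0.153, 1.127, 0, 1.431], TCP at [196.579, 486.807, 231.305] pointing down, gripper open.
Joint ranges: [-2.52, 2.52], [-0.91, 1.74], [-1.3, 1.37], [-1.96, 2.02], [-1.52, 1.47], [-3.14, 3.14]. Speed limits (rad/s): [2.22, 2.22, 2.79, 3.14, 3.14, 3.14].

INTERFACE

Orientations are given as a unit quaternion [w, x, y, z].
In Python, from workcell import status, read_camera, calibration, ticket gives the robot as it stands.
- The arm moves only by the tool step_arm, never from a script. Its argument "moves" is one flat list of numbers, 7 for each row, row after row: the finger opening in cm, from 0 to 8.54, then the shift along the world's x, y, z in cm, then the turn, a rotation vector about the world's x, y, z in degrees. In form: [hand, tx, ty, tz, wx, wy, wz, hand, tx, ty, tz, wx, wy, wz, ...]. A call has 1 to 8 rows; each row is the pose to reach, as a shift and turn from the pose commanded when the call began; what a row does not reach only later rows make up. A row lasts 1/8 s, in which the tool goes at most 62.5 mm and 10.7 degrees, less where a joint would pass 70% of its speed; a pose out of reach is approached as far as the arm can. A call with a gripper value outside its range is refused whole. The fingers move at their own pace and stop on an object; "grip_force" is the grip in N (left out, the last holds). Time passes only in rows, so rows that repeat a pose let the fingers close. It gives the time, the measured TCP pose, the force and the opening at its end, in the units of the state.
- status.read_state(): the state, without advancing time (a new reading comes with each control period).
- read_camera(name): name is "side" or "top"; returns the picture (420x560x3 uint8, red, green, blue); there is no depth.
- calibration(name): a dict with "mtx" (3x3 intrinsics, pixels), "dist" ([k1, k2, p1, p2, k3] as OpenCV has them; the pictures are not rectified), "R" (3x3) and "t" (3): a world point X has camera coordinates R X + t. Camera axes: x right, y down, z forward; pixel columns grow to the right and rows downward; lengths in mm; the calibration is good to about 2 mm. A picture is of the moment at which its call begins. calibration takes no time and is no camera call.
- ticket.sign_off(): hands the job in, once; it reports no verdict.
The state is a dict: "clock": time; "qpos": joint angles; "joint_vel": joint speeds; "joint_torque": joint torques, N m; "position": TCP position; "ee_rot": TCP orientation; "ft_force": force on the tool from outside, world axes, zero at the start; "torque": the same for the moment, N m; "width": finger opening in mm.
Only numpy, scipy, OpenCV 4.12 (cv2) and the standard library are available. Lean on these libraries where they do the work, as an engineer would, in place of code of your own. Each camera call takes 0.05 s, during which the arm holds its last target.

## Working session

There is one attempt and no reset: what is moved stays moved. The work goes in short steps, Python scripts to look and compute and a tool call to move; the robot and the scene stay as the last step left them, time stands still between calls to the robot, and variables do not carry over. Pictures are saved under pics/ and viewed, and the job is handed in when it is done.

Besides the shell and the picture viewer there is one more tool, called after "Request:" by a JSON object that holds its "api" and its "payload". step_arm: Moves the arm, as the interface text tells. Its arguments: {"type":"object","properties":{"moves":{"type":"array"},"grip_force":{"type":"number"}},"required":["moves"]}

```bash
mkdir -p pics; ls
python3 - <<'E'
from workcell import status, read_camera, calibration
import cv2
s=status.read_state();print(s)
for n in("top","side"):
    cv2.imwrite(f"pics/{n}0.png",cv2.cvtColor(read_camera(n),cv2.COLOR_RGB2BGR)); c=calibration(n);print(c)
E
```

```text
pics
{'clock': 0.0, 'qpos': array([ 1.04771529e+00,  2.91275039e-01, -1.54105507e-01,  1.12672840e+00,
        4.01143542e-05,  1.43152458e+00]), 'joint_vel': array([ 9.63031500e-04,  3.38133164e-06,  3.16381050e-04, -8.74332057e-04,
        9.69151047e-04,  1.18371338e-03]), 'joint_torque': array([-3.52303723e-03, -5.37146580e+01,  3.31371939e+01,  1.57847686e-02,
       -4.32179741e-04,  2.30721315e-05]), 'position': array([196.33867249, 486.43242612, 230.74281344]), 'ee_rot': array([ 0.69396178,  0.13443144,  0.6942904 , -0.13529995]), 'ft_force': array([-0.75223446, -0.81209788, -0.47377227]), 'torque': array([ 0.00770367,  0.00029366, -0.04717151]), 'width': 85.01371569965698}
{'mtx': array([[498.72121687,   0.        , 275.94559488],
       [  0.        , 498.72121687, 210.58129172],
       [  0.        ,   0.        ,   1.        ]]), 'dist': array([-0.03303116,  0.        ,  0.        ,  0.        ,  0.        ]), 'R': array([[-0.00337812, -0.9999835 ,  0.00464704],
       [-0.99340079,  0.00282304, -0.11465991],
       [ 0.1146449 , -0.0050037 , -0.99339394]]), 't': array([-105.73077395,  571.55963354, 1238.34987689])}
{'mtx': array([[507.31071104,   0.        , 285.78810892],
       [  0.        , 507.31071104, 212.72169458],
       [  0.        ,   0.        ,   1.        ]]), 'dist': array([-0.09376103,  0.        ,  0.        ,  0.        ,  0.        ]), 'R': array([[ 0.11028769,  0.9938326 , -0.01154912],
       [ 0.61946327, -0.07782082, -0.78115887],
       [-0.77723991,  0.07899795, -0.62422547]]), 't': array([  39.64875518, -332.61998593, 1667.28082919])}
```

View pics/top0.png

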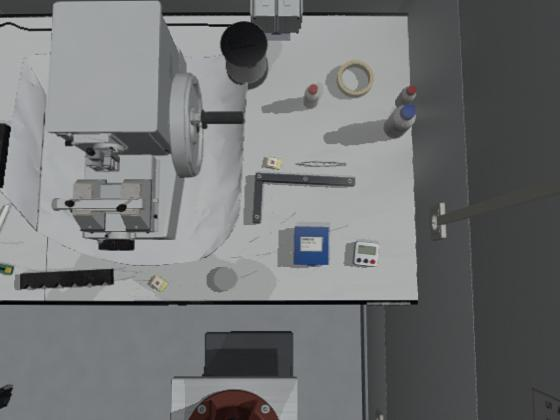

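View pics/side0.png

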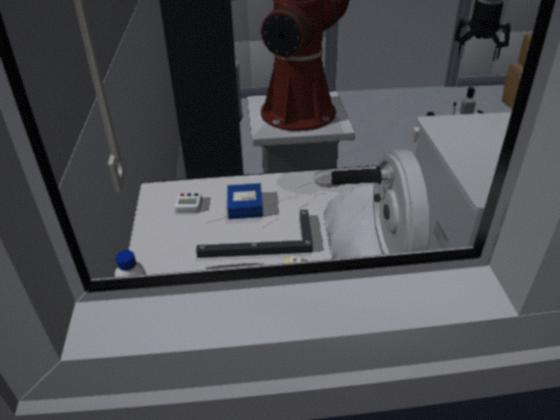

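The top view shows the box at about (311,246), the stop's corner near (260,178), the timer at (367,254) and the dish at (222,279). The side view shows the box at (245,200). Next I'll measure the box and stop edges.

```bash
cat > h.py <<'E'
import numpy as np, cv2
from workcell import status, read_camera, calibration
def ray(n,px,z):
    c=calibration(n); p=cv2.undistortPoints(np.array(px,float).reshape(-1,1,2),c["mtx"],c["dist"])[:,0]
    d=np.c_[p,np.ones(len(p))]@c["R"]; o=-c["R"].T@c["t"]
    return o+d*((z-o[2])/d[:,2])[:,None]
def proj(n,X):
    c=calibration(n); return cv2.projectPoints(np.array(X,float).reshape(-1,1,3),cv2.Rodrigues(c["R"])[0],c["t"],c["mtx"],c["dist"])[0][:,0]
def grab(n,name):
    im=cv2.cvtColor(read_camera(n),cv2.COLOR_RGB2BGR); cv2.imwrite(f"pics/{name}.png",im); return im
E
python3 - <<'E'
from h import *
im=cv2.imread("pics/top0.png")
cv2.imwrite("pics/topc.png",cv2.resize(im[155:275,235:395],None,fx=5,fy=5,interpolation=cv2.INTER_CUBIC))
s=cv2.imread("pics/side0.png")
cv2.imwrite("pics/sidec.png",cv2.resize(s[165:285,170:330],None,fx=5,fy=5,interpolation=cv2.INTER_CUBIC))
for n,i in(("top",im),("side",s)):
    hsv=cv2.cvtColor(i,cv2.COLOR_BGR2HSV)
    m=cv2.inRange(hsv,(105,110,30),(130,255,255)); m[:, :200]=0
    cs=max(cv2.findContours(m,0,2)[0],key=cv2.contourArea)
    print(n,cv2.minAreaRect(cs),cv2.boxPoints(cv2.minAreaRect(cs)).round(1).tolist())
    if n=="top":
        P=ray(n,cs[:,0],36)[:,:2].astype(np.float32);r=cv2.minAreaRect(P);print(r,cv2.boxPoints(r).round(1).tolist())
g=cv2.cvtColor(im,cv2.COLOR_BGR2GRAY)
m=cv2.inRange(g,0,85);m[:170]=0;m[225:]=0;m[:,:248]=0;m[:,360:]=0
cs=max(cv2.findContours(m,0,2)[0],key=cv2.contourArea)
P=ray("top",cs[:,0],24)[:,:2]
a=cv2.approxPolyDP(cs,3,True);print(a[:,0].tolist());print(ray("top",a[:,0],24).round(1).tolist())
E
```

```text
top ((310.5, 246.0), (38.0, 33.0), 90.0) [[294.0, 227.0], [327.0, 227.0], [327.0, 265.0], [294.0, 265.0]]
((480.7030334472656, -194.56564331054688), (83.13014221191406, 95.76155853271484), 89.16087341308594) [[432.20001220703125, -235.39999389648438], [528.0, -236.8000030517578], [529.2000122070312, -153.6999969482422], [433.3999938964844, -152.3000030517578]]
side ((244.5972900390625, 200.55642700195312), (32.74860382080078, 34.18330001831055), 86.42366790771484) [[226.5, 185.3000030517578], [260.6000061035156, 183.10000610351562], [262.70001220703125, 215.8000030517578], [228.60000610351562, 218.0]]
[[253, 222], [259, 222], [260, 218], [253, 216], [260, 215], [264, 181], [353, 184], [347, 178], [256, 173]]
[[543.0, -48.7, 24.0], [543.0, -64.1, 24.0], [553.3, -66.6, 24.0], [558.5, -48.7, 24.0], [561.0, -66.6, 24.0], [649.4, -76.9, 24.0], [641.0, -307.2, 24.0], [656.7, -292.0, 24.0], [670.4, -56.2, 24.0]]
```

View pics/topc.png

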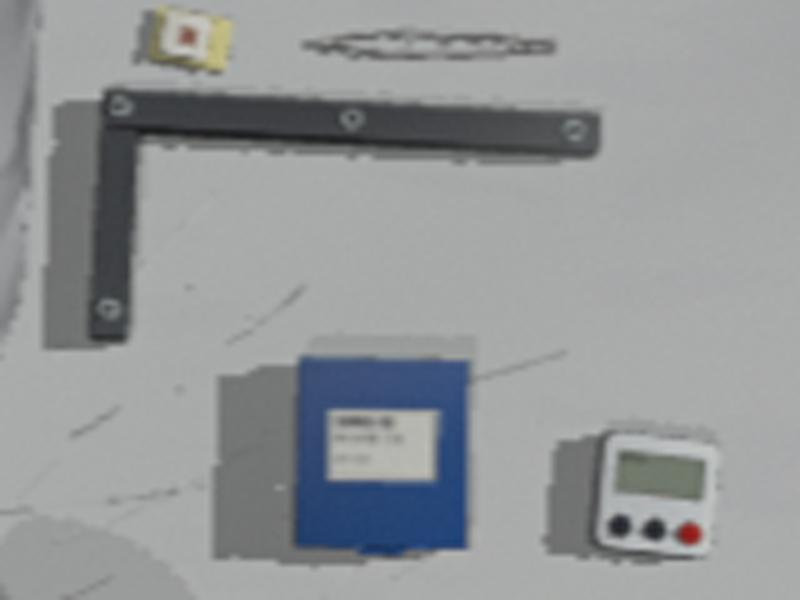

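View pics/sidec.png

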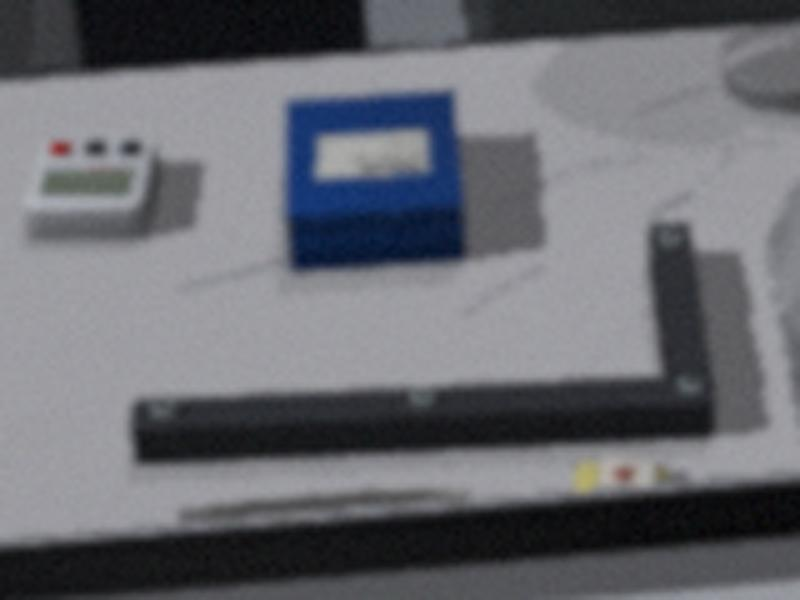

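```bash
cat >> h.py <<'E'
from scipy.ndimage import map_coordinates, gaussian_filter1d
def edge(im,a,b,h=4,ch=None,n=40):
    """subpixel edge points along segment a-b (px), profile +-h px, strongest gradient"""
    g=(cv2.cvtColor(im,cv2.COLOR_BGR2GRAY) if ch is None else im[:,:,ch]).astype(float)
    a,b=np.array(a,float),np.array(b,float); d=(b-a)/np.linalg.norm(b-a); nn=np.array([-d[1],d[0]])
    s=np.arange(-h,h+.01,.1); out=[]
    for t in np.linspace(.06,.94,n):
        p=a+t*(b-a)+s[:,None]*nn
        v=gaussian_filter1d(map_coordinates(g,[p[:,1],p[:,0]],order=1),5)
        out.append(p[np.argmax(abs(np.gradient(v)))])
    return np.array(out)
def fl(P):
    vx,vy,x,y=cv2.fitLine(P[:,:2].astype(np.float32),cv2.DIST_HUBER,0,.01,.01).ravel()
    r=(P[:,:2]-[x,y])@[-vy,vx]
    return np.array([x,y],float),np.array([vx,vy],float),np.median(abs(r))
def cr(p): return [235+(p[0]+.5)/5-.5,155+(p[1]+.5)/5-.5]
E
cat > m0.py <<'E'
from h import *
im=cv2.imread("pics/top0.png")
for nm,a,b,z,ch in [("stop long outer",(120,90),(590,111),24,None),("stop short outer",(103,110),(90,330),24,None),
 ("long inner",(150,133),(590,156),0,None),("short inner",(138,145),(127,330),0,None),
 ("box back",(300,357),(470,360),36,2),("box right",(470,360),(468,548),36,2),("box left",(299,358),(296,548),36,2),("box front",(300,547),(350,548),36,2)]:
    p,d,r=fl(ray("top",edge(im,cr(a),cr(b),2.5,ch),z)); 
    if abs(d[1])>abs(d[0]): d=d*np.sign(-d[1]); ang=np.arctan2(d[0],-d[1])
    else: d=d*np.sign(d[0]); ang=np.arctan2(d[1],d[0])
    print(nm,p.round(1),"yaw",round(ang,4),"res",round(r,2))
E
python3 m0.py
```

```text
stop long outer [ 664.8 -201.2] yaw -0.0547 res 0.31
stop short outer [600.8 -49.3] yaw -0.0576 res 0.37
long inner [ 645.5 -191.3] yaw -0.0557 res 0.31
short inner [594.5 -69.1] yaw -0.046 res 0.35
box back [ 530.9 -191.7] yaw -0.0332 res 0.3
box right [ 491.7 -238.6] yaw -0.0273 res 0.19
box left [ 480.7 -151.9] yaw -0.0268 res 0.21
box front [ 434.9 -165.9] yaw -0.0429 res 0.11
```

Run:
```python
from h import *
from scipy.spatial.transform import Rotation as R
s=status.read_state();w,x,y,z=s["ee_rot"];print(R.from_quat([x,y,z,w]).as_matrix().round(3))
psi=-.055;ex=np.array([np.cos(psi),np.sin(psi)]);ey=np.array([-ex[1],ex[0]])
c=ex*(ex@[664.8,-201.2]-20)+ey*(ey@[600.8,-49.3]-20);print("corner",c)
b=np.array([ex@([481,-195]-c),ey@([481,-195]-c)]);print("box in stop",b)
print("dish",ray("top",[[222,279]],17),"timer",ray("top",[[367,254]],23))
```

```text
[[-0.001  0.374  0.927]
 [-0.001  0.927 -0.374]
 [-1.    -0.001 -0.   ]]
corner [651.87505396 -72.14225211]
box in stop [-163.86290068 -132.06536284]
dish [[398.33401301  30.18796381  17.        ]] timer [[ 460.28827197 -339.3646905    23.        ]]
```

Request:
{"api": "step_arm", "payload": {"moves": [4.6, 15, -68, 0, 0, 0, 18.8, 4.6, 15, -68, 0, 0, 0, 18.8, 4.6, 15, -68, 0, 0, 0, 18.8, 4.6, 15, -68, 0, 0, 0, 18.8, 4.6, 15, -68, 0, 0, 0, 18.8, 4.6, 15, -68, 0, 0, 0, 18.8, 4.6, 15, -68, 0, 0, 0, 18.8, 4.6, 15, -68, 0, 0, 0, 18.8]}}

```text
clock: 1.1
position: [302.6, 8.8, 231.5]
ee_rot: [0.707, 0.02, 0.706, -0.02]
ft_force: [2.4, 0.7, -0.7]
width: 46.0
```

Request:
{"api": "step_arm", "payload": {"moves": [4.6, 5, -19.9, 0, 0, 0, 0, 4.6, 5, -19.9, 0, 0, 0, 0, 4.6, 5, -19.9, 0, 0, 0, 0, 4.6, 5, -19.9, 0, 0, 0, 0, 4.6, 8, -19.9, -8, 0, 0, 0, 4.6, 8, -19.9, -13, 0, 0, 0, 4.6, 8, -19.9, -17, 0, 0, 0, 4.6, 8, -19.9, -17, 0, 0, 0]}}

```text
clock: 2.1
position: [379.9, -185.9, 59.0]
ee_rot: [0.705, 0.021, 0.709, -0.018]
ft_force: [-0.4, 0.6, 0.4]
width: 46.2
```

Run:
```python
from h import *
s=status.read_state();print(s["position"],s["ft_force"],s["ee_rot"],s["qpos"].round(2))
im=grab("top","t1");cv2.imwrite("pics/t1c.png",cv2.resize(im[155:305,220:400],None,fx=4,fy=4))
im=grab("side","s1");cv2.imwrite("pics/s1c.png",cv2.resize(im[120:270,170:350],None,fx=4,fy=4))
```

```text
[ 379.92574855 -185.88820255   59.01071754] [-0.35617725  0.58891363  0.40733863] [ 0.70468605  0.02093165  0.70898444 -0.01790251] [-0.63  0.3  -0.66  0.61  0.   -0.57]
```

View pics/t1c.png

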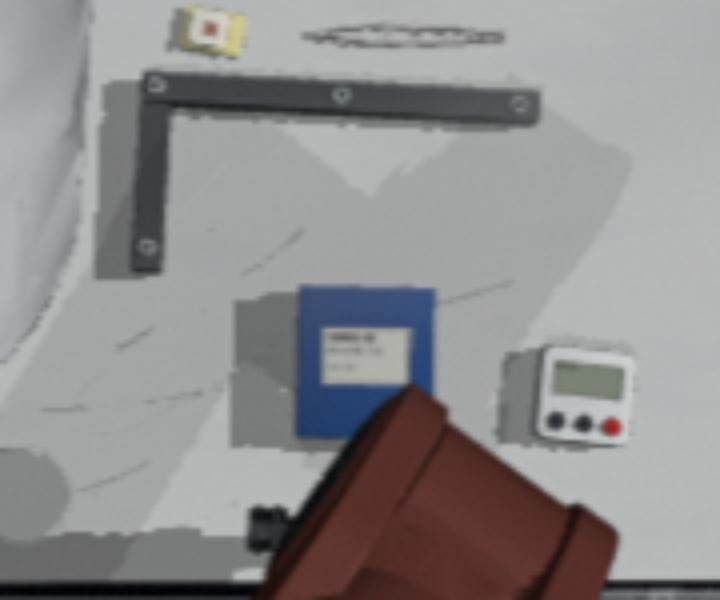

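View pics/s1c.png

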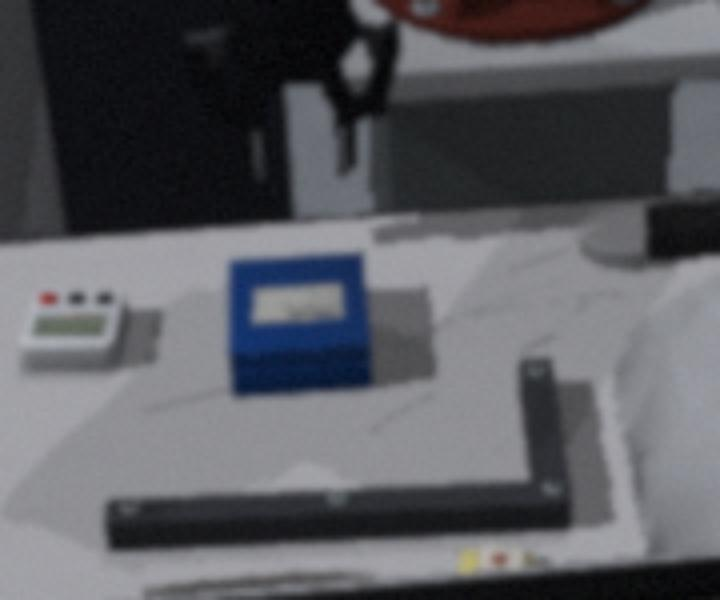

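The fingers stand in front of the box on either side of its lip, at (258,170) and (345,170) in the side crop, and clear of the timer and dish. I'll descend and start pushing.

Request:
{"api": "step_arm", "payload": {"moves": [4.6, 0, -0.3, -4, 0, 0, 0, 4.6, 0, -0.3, -5.1, 0, 0, 0, 4.6, 0, -0.3, -5.1, 0, 0, 0, 4.6, 1, -0.36, -5.1, 0, 0, 0, 4.6, 2, -0.41, -5.1, 0, 0, 0, 4.6, 3, -0.47, -5.1, 0, 0, 0, 4.6, 4, -0.52, -5.1, 0, 0, 0, 4.6, 5, -0.58, -5.1, 0, 0, 0]}}

```text
clock: 3.2
position: [432.8, -193.9, 10.2]
ee_rot: [0.706, 0.02, 0.707, -0.02]
ft_force: [-2.6, 0.8, 1.7]
width: 45.9
```

Request:
{"api": "step_arm", "payload": {"moves": [4.6, 1, -0.055, 0, 0, 0, 0, 4.6, 2, -0.11, 0, 0, 0, 0, 4.6, 3, -0.165, 0, 0, 0, 0, 4.6, 4, -0.22, 0, 0, 0, 0, 4.6, 5, -0.275, 0, 0, 0, 0, 4.6, 6, -0.33, 0, 0, 0, 0, 4.6, 7, -0.385, 0, 0, 0, 0, 4.6, 8, -0.44, 0, 0, 0, 0]}}

```text
clock: 4.2
position: [513.2, -198.6, 10.3]
ee_rot: [0.707, 0.02, 0.707, -0.02]
ft_force: [-1.2, 0.2, -0.4]
width: 45.9
```

Request:
{"api": "step_arm", "payload": {"moves": [4.6, 0.6, -0.03, 0, 0, 0, 0, 4.6, 1.2, -0.065, 0, 0, 0, 0, 4.6, 1.5, -0.08, 0, 0, 0, 0, 4.6, 1.8, -0.1, 0, 0, 0, 0]}}

```text
clock: 4.7
position: [530.4, -199.5, 10.3]
ee_rot: [0.707, 0.02, 0.707, -0.02]
ft_force: [-0.8, 0.4, 1.0]
width: 45.9
```

Run:
```python
from h import *
s=status.read_state();print(s["position"],s["ft_force"])
im=grab("top","t2");cv2.imwrite("pics/t2c.png",cv2.resize(im[155:275,235:395],None,fx=5,fy=5,interpolation=cv2.INTER_CUBIC))
im=grab("side","s2");cv2.imwrite("pics/s2c.png",cv2.resize(im[165:285,170:330],None,fx=5,fy=5,interpolation=cv2.INTER_CUBIC))
```

```text
[ 530.43735544 -199.53523235   10.32751566] [-0.82196678  0.35049317  1.04617865]
```

View pics/t2c.png

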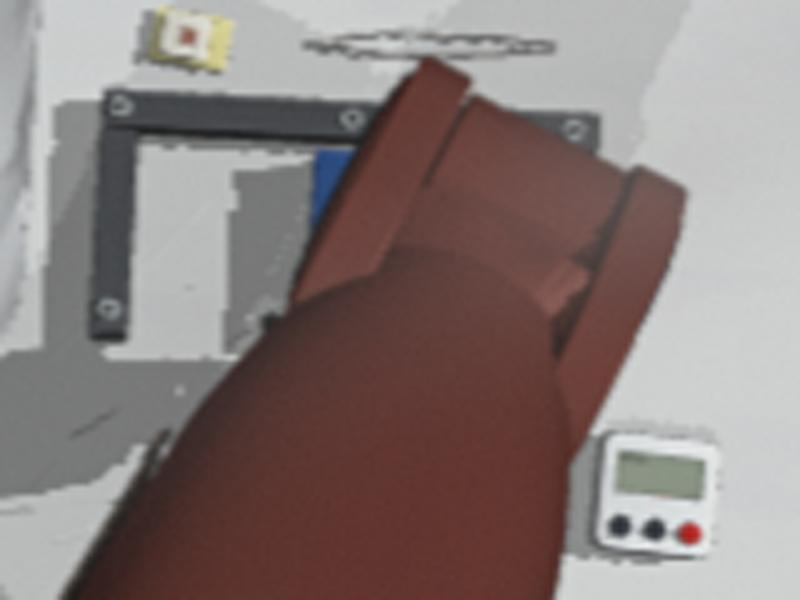

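View pics/s2c.png

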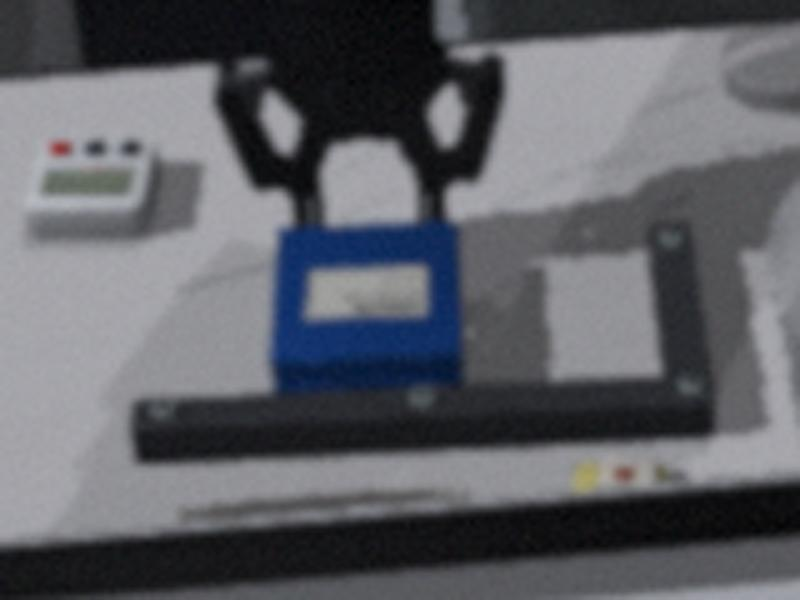

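In both crops the box is a few mm short of the long arm (side view: back edge at row 390, bar at row 395). I'll ease it in while watching the force.

Request:
{"api": "step_arm", "payload": {"moves": [4.6, 0.2, -0.01, 0, 0, 0, 0, 4.6, 0.4, -0.02, 0, 0, 0, 0, 4.6, 0.5, -0.03, 0, 0, 0, 0, 4.6, 0.5, -0.03, 0, 0, 0, 0]}}

```text
clock: 5.3
position: [535.7, -199.9, 10.3]
ee_rot: [0.707, 0.02, 0.707, -0.02]
ft_force: [0.5, 0.5, -0.5]
width: 46.2
```

Request:
{"api": "step_arm", "payload": {"moves": [4.6, 0.1, 0, 0, 0, 0, 0, 4.6, 0.2, -0.01, 0, 0, 0, 0, 4.6, 0.2, -0.01, 0, 0, 0, 0]}}

```text
clock: 5.68
position: [537.8, -200.0, 10.3]
ee_rot: [0.707, 0.02, 0.707, -0.02]
ft_force: [-1.1, 0.4, 0.3]
width: 46.1
```

Request:
{"api": "step_arm", "payload": {"moves": [4.6, 0.1, 0, 0, 0, 0, 0, 4.6, 0.15, -0.01, 0, 0, 0, 0, 4.6, 0.15, -0.01, 0, 0, 0, 0]}}

```text
clock: 6.05
position: [538.5, -200.0, 10.3]
ee_rot: [0.706, 0.02, 0.707, -0.02]
ft_force: [-6.6, 0.7, 4.6]
width: 46.0
```

Request:
{"api": "step_arm", "payload": {"moves": [4.6, 0.1, 0, 0, 0, 0, 0, 4.6, 0.15, -0.01, 0, 0, 0, 0, 4.6, 0.15, -0.01, 0, 0, 0, 0]}}

```text
clock: 6.42
position: [538.5, -200.0, 10.2]
ee_rot: [0.706, 0.02, 0.708, -0.02]
ft_force: [-10.8, -0.5, 8.4]
width: 45.9
```

Request:
{"api": "step_arm", "payload": {"moves": [4.6, -2, 0.1, 0, 0, 0, 0, 4.6, -5, 0.27, 0, 0, 0, 0, 4.6, -5, 0.27, 5, 0, 0, 0, 4.6, -5, 0.27, 9, 0, 0, 0, 4.6, -3, -3, 9, 0, 0, -10, 4.6, -1, -6, 9, 0, 0, -20, 4.6, 2, -8, 9, 0, 0, -30, 4.6, 4.7, -8.1, 9, 0, 0, -40]}}

```text
clock: 7.42
position: [589.2, -283.1, 100.4]
ee_rot: [0.657, 0.263, 0.656, -0.263]
ft_force: [-0.1, 0.2, -0.5]
width: 46.2
```

Request:
{"api": "step_arm", "payload": {"moves": [4.6, 0, 0, 0, 0, 0, -10, 4.6, 0, 0, 0, 0, 0, -20, 4.6, 0, 0, 0, 0, 0, -30, 4.6, 0, 0, 0, 0, 0, -40, 4.6, 0, 0, 0, 0, 0, -50, 4.6, 0, 0, 0, 0, 0, -50]}}

```text
clock: 8.18
position: [588.1, -281.3, 100.4]
ee_rot: [0.487, 0.514, 0.486, -0.513]
ft_force: [-0.8, -0.7, -0.1]
width: 45.9
```

Run:
```python
from h import *
from scipy.spatial.transform import Rotation as R
s=status.read_state();w,x,y,z=s["ee_rot"];print(s["position"],s["ft_force"],s["qpos"].round(2));print(R.from_quat([x,y,z,w]).as_matrix().round(3))
im=grab("top","t3");cv2.imwrite("pics/t3c.png",cv2.resize(im[155:275,235:395],None,fx=5,fy=5,interpolation=cv2.INTER_CUBIC))
im=grab("side","s3");cv2.imwrite("pics/s3c.png",cv2.resize(im[165:285,170:330],None,fx=5,fy=5,interpolation=cv2.INTER_CUBIC))
```

```text
[ 588.11846366 -281.30556697  100.38761781] [-0.79156711 -0.7246919  -0.12440777] [-0.56  0.62  0.02  0.97  0.    1.07]
[[ 0.001  0.999 -0.054]
 [-0.    -0.054 -0.999]
 [-1.     0.001  0.   ]]
```

View pics/t3c.png

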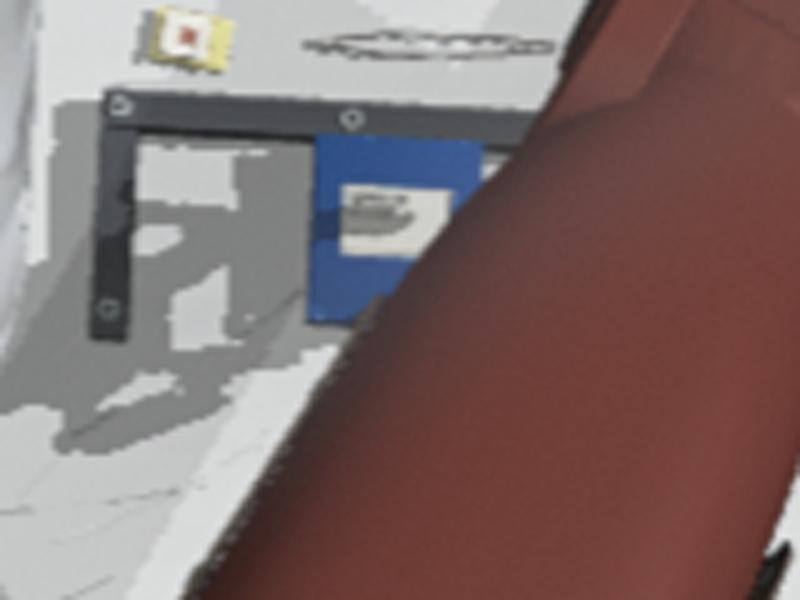

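View pics/s3c.png

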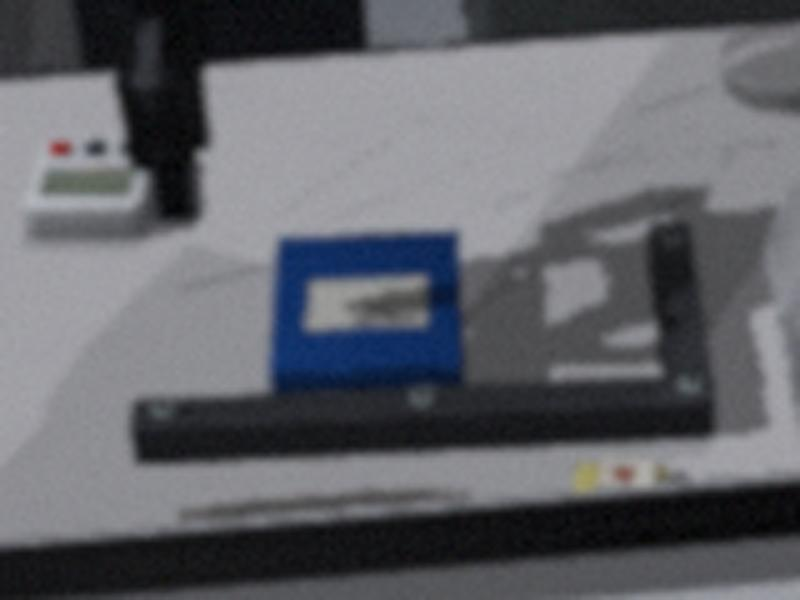

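The box now lies along the long arm (top crop row 138). The fingers are right of it and clear of the timer, so I'll descend and push left along the long arm.

Request:
{"api": "step_arm", "payload": {"moves": [4.6, 0, 0, -5, 0, 0, 0, 4.6, 0, 0, -9, 0, 0, 0, 4.6, 0, 0, -9, 0, 0, 0, 4.6, 0.05, 1, -9, 0, 0, 0, 4.6, 0.11, 2, -9, 0, 0, 0, 4.6, 0.165, 3, -9, 0, 0, 0, 4.6, 0.22, 4, -9, 0, 0, 0, 4.6, 0.275, 5, -9, 0, 0, 0]}}

```text
clock: 9.28
position: [590.7, -230.7, 10.8]
ee_rot: [0.486, 0.514, 0.486, -0.514]
ft_force: [1.4, -1.7, 2.7]
width: 45.8
```

Request:
{"api": "step_arm", "payload": {"moves": [4.6, 0.055, 1, 0, 0, 0, 0, 4.6, 0.11, 2, 0, 0, 0, 0, 4.6, 0.165, 3, 0, 0, 0, 0, 4.6, 0.22, 4, 0, 0, 0, 0, 4.6, 0.25, 4.6, 0, 0, 0, 0, 4.6, 0.28, 5.2, 0, 0, 0, 0, 4.6, 0.31, 5.6, 0, 0, 0, 0, 4.6, 0.31, 5.6, 0, 0, 0, 0]}}

```text
clock: 10.28
position: [593.3, -174.6, 10.2]
ee_rot: [0.486, 0.514, 0.486, -0.514]
ft_force: [0.5, 0.8, 0.9]
width: 46.0
```

Run:
```python
from h import *
s=status.read_state();print(s["position"],s["ft_force"])
im=grab("side","s4");cv2.imwrite("pics/s4c.png",cv2.resize(im[165:285,170:330],None,fx=5,fy=5,interpolation=cv2.INTER_CUBIC))
```

```text
[ 593.25806252 -174.62207947   10.15615433] [0.53258456 0.77256803 0.90049517]
```

View pics/s4c.png

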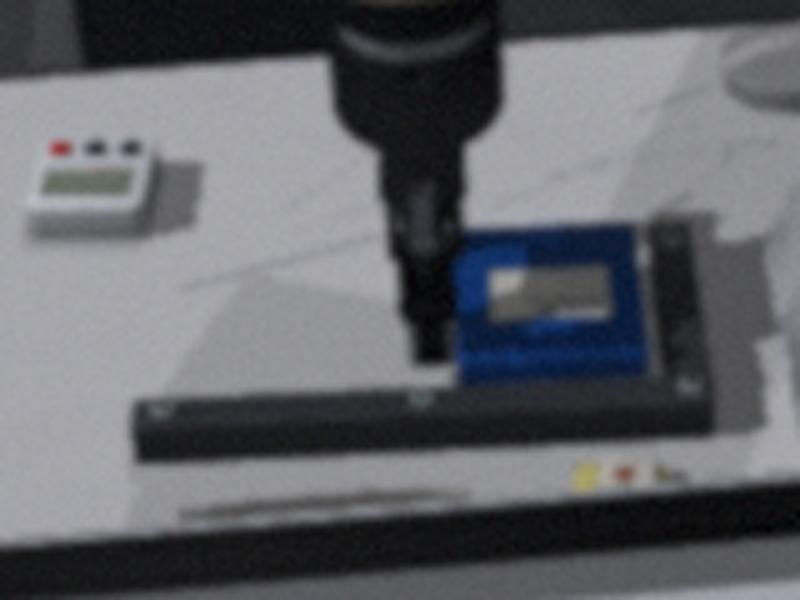

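About 8 mm still to go (gap at columns 645-655). Easing in.

Request:
{"api": "step_arm", "payload": {"moves": [4.6, 0.01, 0.2, 0, 0, 0, 0, 4.6, 0.02, 0.4, 0, 0, 0, 0, 4.6, 0.03, 0.6, 0, 0, 0, 0, 4.6, 0.03, 0.7, 0, 0, 0, 0, 4.6, 0.03, 0.7, 0, 0, 0, 0]}}

```text
clock: 10.95
position: [593.8, -168.0, 10.4]
ee_rot: [0.486, 0.514, 0.486, -0.514]
ft_force: [0.7, -0.0, -0.7]
width: 46.0
```

Request:
{"api": "step_arm", "payload": {"moves": [4.6, 0, 0.1, 0, 0, 0, 0, 4.6, 0.01, 0.15, 0, 0, 0, 0, 4.6, 0.01, 0.15, 0, 0, 0, 0]}}

```text
clock: 11.32
position: [593.8, -166.7, 10.4]
ee_rot: [-0.486, -0.514, -0.486, 0.514]
ft_force: [-0.0, -1.8, -0.0]
width: 45.7
```

Request:
{"api": "step_arm", "payload": {"moves": [4.6, 0, 0.1, 0, 0, 0, 0, 4.6, 0.01, 0.15, 0, 0, 0, 0, 4.6, 0.01, 0.15, 0, 0, 0, 0]}}

```text
clock: 11.7
position: [594.1, -166.5, 10.5]
ee_rot: [-0.486, -0.513, -0.485, 0.514]
ft_force: [-0.3, -6.6, -0.2]
width: 46.1
```

Request:
{"api": "step_arm", "payload": {"moves": [4.6, 0, 0.1, 0, 0, 0, 0, 4.6, 0.01, 0.2, 0, 0, 0, 0, 4.6, 0.01, 0.2, 0, 0, 0, 0]}}

```text
clock: 12.08
position: [594.1, -166.4, 10.8]
ee_rot: [-0.487, -0.513, -0.484, 0.516]
ft_force: [-2.6, -14.7, 0.1]
width: 46.2
```

Request:
{"api": "step_arm", "payload": {"moves": [4.6, -0.1, -2, 0, 0, 0, 0, 4.6, -0.3, -5, 0, 0, 0, 0, 4.6, -0.3, -5, 5, 0, 0, 0, 4.6, -0.3, -5, 9, 0, 0, 0, 4.6, -3, -7, 12, 0, 0, 10, 4.6, -8, -8, 12, 0, 0, 20, 4.6, -13, -8, 12, 0, 0, 30, 4.6, -18, -8, 12, 0, 0, 40]}}

```text
clock: 13.08
position: [412.5, -243.4, 130.4]
ee_rot: [0.633, 0.315, 0.633, -0.314]
ft_force: [-0.2, -1.4, 0.1]
width: 45.7
```

Run:
```python
from h import *
s=status.read_state();print(s["position"],s["ft_force"],s["clock"])
im=grab("top","t5");cv2.imwrite("pics/t5c.png",cv2.resize(im[155:275,235:395],None,fx=5,fy=5,interpolation=cv2.INTER_CUBIC))
im=grab("side","s5");cv2.imwrite("pics/s5c.png",cv2.resize(im[165:285,170:330],None,fx=5,fy=5,interpolation=cv2.INTER_CUBIC))
```

```text
[ 412.4643962  -243.3630525   130.35637291] [-0.16033888 -1.39122427  0.06100546] 13.075
```

View pics/t5c.png

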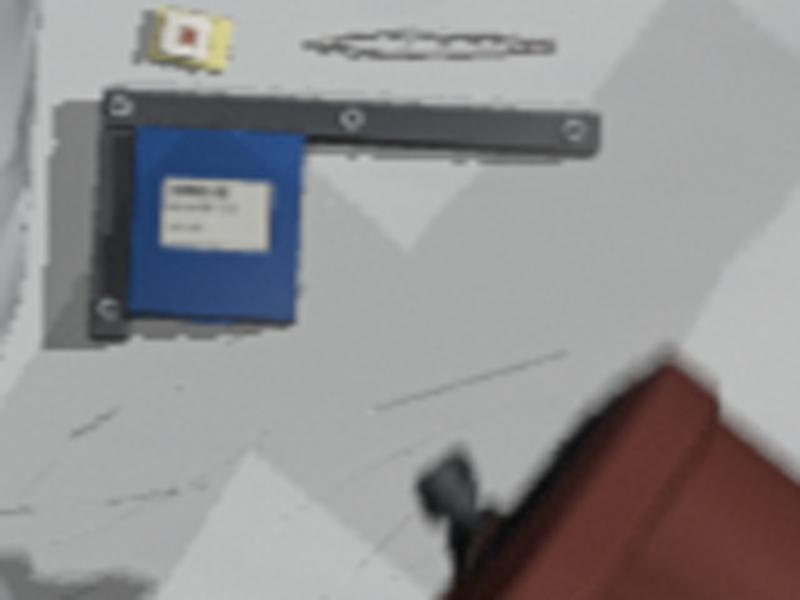

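View pics/s5c.png

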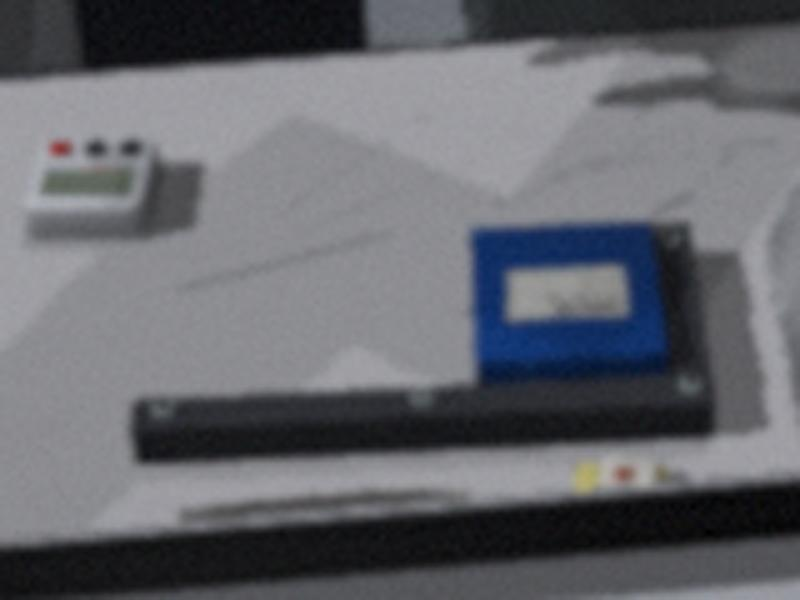

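Both views show the box seated in the corner with everything else in place. Measuring against the stop.

```bash
cat > m1.py <<'E'
from h import *
import sys
im=cv2.imread(sys.argv[1])
psi=-.055;ex=np.array([np.cos(psi),np.sin(psi)]);ey=np.array([-ex[1],ex[0]]);c=np.array([651.9,-72.1])
for nm,a,b,z,ch in [("back",(140,127),(303,134),36,0),("left",(134,130),(129,315),36,0),("right",(305,137),(296,322),36,2),("front L",(130,315),(180,318),36,2),("front R",(245,320),(293,322),36,2),("long out",(120,90),(590,111),24,None),("short out",(103,110),(90,330),24,None)]:
    p,d,r=fl(ray("top",edge(im,cr(a),cr(b),2.0,ch),z)); 
    if abs(d[1])>abs(d[0]): ang=np.arctan2(d[0],-d[1]) if d[1]<0 else np.arctan2(-d[0],d[1])
    else: d=d*np.sign(d[0]); ang=np.arctan2(d[1],d[0])
    print(nm,"stop xy",(ex@(p-c)).round(1),(ey@(p-c)).round(1),"yaw",round(ang,4),"res",round(r,2))
E
python3 m1.py pics/t5.png
```

```text
back stop xy -1.4 -42.2 yaw -0.0548 res 0.38
left stop xy -44.8 -0.4 yaw -0.0467 res 0.23
right stop xy -50.5 -85.7 yaw -0.0552 res 0.48
front L stop xy -100.4 -14.5 yaw -0.0139 res 0.06
front R stop xy -100.7 -72.1 yaw -0.0942 res 0.07
long out stop xy 20.0 -128.2 yaw -0.0547 res 0.27
short out stop xy -49.7 20.1 yaw -0.0556 res 0.28
```

The back edge reads about 1 mm off the long arm, which is close to the measurement noise. I'll give a gentle squaring push on the front, with the fingers narrower so they stay clear of the short arm.

Request:
{"api": "step_arm", "payload": {"moves": [3.2, 1, 2, 0, 0, 0, 10, 3.2, 2, 5, 0, 0, 0, 20, 3.2, 4, 9, 0, 0, 0, 30, 3.2, 6, 13.6, 0, 0, 0, 40, 3.2, 7.9, 13.6, 0, 0, 0, 50, 3.2, 7.9, 13.6, 0, 0, 0, 50, 3.2, 7.9, 13.6, -5, 0, 0, 50, 3.2, 7.9, 13.6, -9, 0, 0, 50]}}

```text
clock: 14.18
position: [492.4, -107.7, 39.2]
ee_rot: [0.707, 0.022, 0.707, -0.022]
ft_force: [-0.1, 0.0, 0.4]
width: 31.9
```

Run:
```python
from h import *
s=status.read_state();print(s["position"],s["ft_force"],s["ee_rot"],s["clock"])
im=grab("side","s6");cv2.imwrite("pics/s6c.png",cv2.resize(im[145:265,210:370],None,fx=5,fy=5,interpolation=cv2.INTER_CUBIC))
```

```text
[ 492.36316591 -107.71633964   39.20535028] [-0.09192379  0.02651955  0.43161927] [ 0.70680003  0.02179753  0.70674968 -0.0215286 ] 14.175
```

View pics/s6c.png

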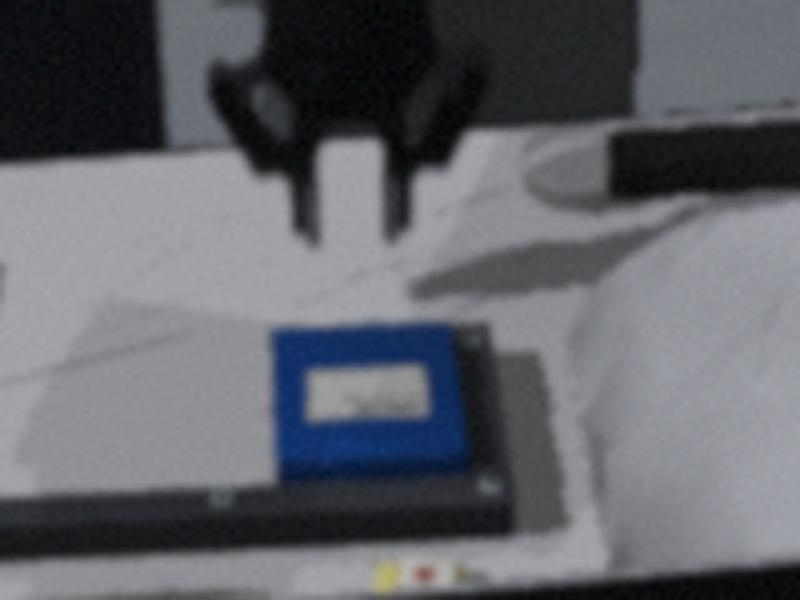

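The fingers are aligned with the front face and centred on the box, clear of the short arm. Descending and approaching.

Request:
{"api": "step_arm", "payload": {"moves": [3.2, 0, 0, -2.9, 0, 0, 0, 3.2, 0, 0, -2.9, 0, 0, 0, 3.2, 1.5, -0.08, -2.9, 0, 0, 0, 3.2, 3, -0.17, -2.9, 0, 0, 0, 3.2, 4, -0.22, -2.9, 0, 0, 0, 3.2, 4.5, -0.25, -2.9, 0, 0, 0, 3.2, 4.7, -0.26, -2.9, 0, 0, 0, 3.2, 4.7, -0.26, -2.9, 0, 0, 0]}}

```text
clock: 15.22
position: [539.7, -109.7, 11.4]
ee_rot: [0.707, 0.02, 0.707, -0.02]
ft_force: [-0.3, -0.0, -0.3]
width: 31.9
```

Request:
{"api": "step_arm", "payload": {"moves": [3.2, 0.1, 0, 0, 0, 0, 0, 3.2, 0.2, -0.01, 0, 0, 0, 0, 3.2, 0.3, -0.01, 0, 0, 0, 0, 3.2, 0.3, -0.01, 0, 0, 0, 0]}}

```text
clock: 15.72
position: [542.7, -109.8, 11.3]
ee_rot: [0.707, 0.02, 0.707, -0.02]
ft_force: [-1.0, 0.1, 1.3]
width: 32.2
```

Request:
{"api": "step_arm", "payload": {"moves": [3.2, 0.1, 0, 0, 0, 0, 0, 3.2, 0.15, -0.01, 0, 0, 0, 0, 3.2, 0.15, -0.01, 0, 0, 0, 0]}}

```text
clock: 16.1
position: [543.3, -109.8, 11.2]
ee_rot: [0.706, 0.02, 0.708, -0.02]
ft_force: [-6.2, 0.4, 5.0]
width: 32.2
```

Request:
{"api": "step_arm", "payload": {"moves": [3.2, 0.1, 0, 0, 0, 0, 0, 3.2, 0.15, -0.01, 0, 0, 0, 0, 3.2, 0.15, -0.01, 0, 0, 0, 0]}}

```text
clock: 16.48
position: [543.4, -109.8, 11.0]
ee_rot: [0.705, 0.02, 0.709, -0.02]
ft_force: [-9.9, -1.0, 9.0]
width: 32.2
```

Request:
{"api": "step_arm", "payload": {"moves": [3.2, -0.3, 0.02, 0, 0, 0, 0, 3.2, -2, 0.1, 0, 0, 0, 0, 3.2, -5, 0.27, 0, 0, 0, 0, 3.2, -6, 0.3, 5, 0, 0, 0, 3.2, -8, 0, 10, 0, 0, 0, 3.2, -12, -4, 14, 0, 0, 0, 3.2, -16, -9, 18, 0, 0, 0, 3.2, -16, -14, 18, 0, 0, 0]}}

```text
clock: 17.48
position: [386.3, -249.2, 193.6]
ee_rot: [0.708, 0.018, 0.705, -0.02]
ft_force: [1.3, -1.1, 0.5]
width: 32.2
```

```bash
python3 - <<'E'
from h import *
s=status.read_state();print(s["position"],s["ft_force"],s["clock"])
im=grab("top","t7");cv2.imwrite("pics/t7c.png",cv2.resize(im[155:275,235:395],None,fx=5,fy=5,interpolation=cv2.INTER_CUBIC))
im=grab("side","s7");cv2.imwrite("pics/s7c.png",cv2.resize(im[165:285,170:330],None,fx=5,fy=5,interpolation=cv2.INTER_CUBIC))
E
python3 m1.py pics/t7.png
```

```text
[ 386.25671244 -249.19450213  193.60541695] [ 1.32092789 -1.09922946  0.53471006] 17.475
back stop xy -0.1 -45.4 yaw -0.0502 res 0.22
left stop xy -54.4 -0.4 yaw -0.0468 res 0.33
right stop xy -50.5 -85.8 yaw -0.0568 res 0.32
front L stop xy -99.9 -15.4 yaw -0.0849 res 0.19
front R stop xy -100.8 -73.0 yaw -0.0193 res 0.14
long out stop xy 20.0 -128.2 yaw -0.0552 res 0.32
short out stop xy -47.9 20.0 yaw -0.0581 res 0.3
```

View pics/t7c.png

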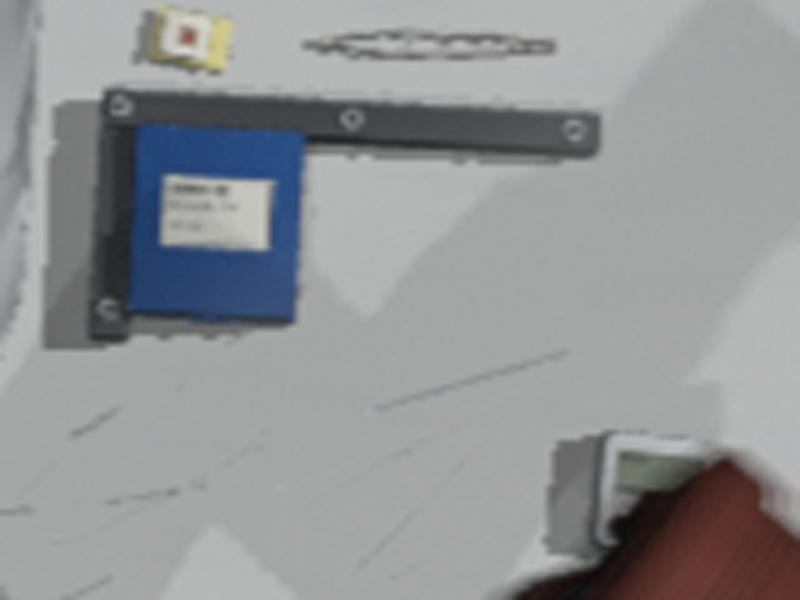

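View pics/s7c.png

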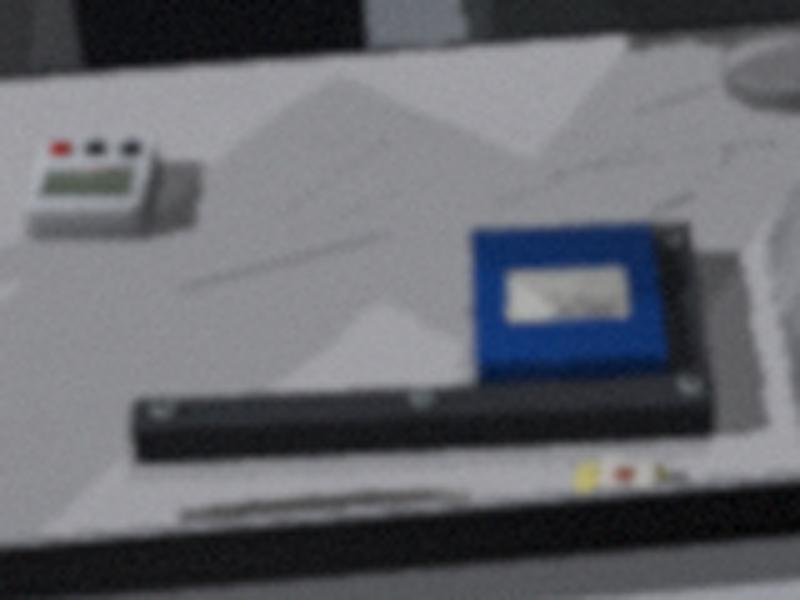

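Request:
{"api": "step_arm", "payload": {"moves": [3.2, 0, 0, 0, 0, 0, 0, 3.2, 0, 0, 0, 0, 0, 0]}}

```text
clock: 17.82
position: [386.5, -246.9, 190.6]
ee_rot: [0.707, 0.02, 0.707, -0.019]
ft_force: [-0.1, -0.4, -0.6]
width: 32.0
```

```bash
python3 -c "
from workcell import ticket;print(ticket.sign_off())"
```

```text
the job is handed in; nothing more can be done
None
```

The slide box is in the inner corner of the stop, and the job was handed in at about 18 s. I pushed it forward onto the long arm, then left along that arm to the short arm. A gentle second push on the front closed a reading of about 1 mm at the back. Contact forces stayed below about 15 N at the end of each move.

- **Final fit:** the last top image puts the back 0.1 mm from the long arm and the left side 0.4 mm from the short arm. Both are within the measurement noise.
- **Angle:** the box's back, left and right edges read -0.047 to -0.057 rad against -0.055 for the stop. The two short front-edge fits disagreed (-0.085 and -0.019 rad). They are too short to be reliable, so I disregarded them.
- **Other objects:** the timer, forceps and cassette_a look unmoved by eye, not by measurement. I did not check the dish and cassette_b again at the end, but the arm did not touch down near either.
- **Arm:** it ended about 190 mm above the bench, touching nothing.

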